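# Centre the snowman on its plinth

### The job

The wobbly little snowman stands off to one side of its small wooden plinth. With light taps of the fingertips against its foot, nudge it across until it stands upright in the middle of the plinth with its foot wholly inside the dark ring, then take the hand away. Do not pinch or lift it or let it tip over, and leave the plinth, the walnuts and the star cutter where they are.

Things in the scene. Friction and masses are not known exactly. Their poses are not given: they have to be found in the camera images.
- snowman: White snowman, black hat, red scarf, blue round foot; 58 mm tall, about 80 g, top-heavy. Origin: centre of the foot's underside; z up. The foot, a disc 28 mm across and 10 mm high, is its widest part (body 26, hat brim 24 mm): a vertical finger with its tip 3 to 8 mm above the plinth's top slides it by the foot (under 1 N); pushed at the head it tips. Over 4.5 N on it counts as rough or pinched.
- plinth: Turned wooden plinth, round, 84 mm across, 40 mm high, loose on the worktop, about 0.6 kg. Origin: centre of its underside; its flat top is 40 mm above. A flush dark ring, concentric with the top, has inner radius 20 and outer 22.5 mm: the foot (radius 14 mm) is inside it when its centre is within 6 mm of the plinth's axis.
- walnut_1: Walnut, 38x33x28 mm, loose on the worktop about 12 cm from the plinth's axis; bystander. Origin: centre of its underside.
- walnut_2: Walnut, 38x34x29 mm, loose on the worktop about 12 cm from the plinth's axis; bystander. Origin: centre of its underside.
- cutter_star: Star-shaped metal cookie cutter, 53x56x22 mm, loose on the worktop about 12 cm from the plinth's axis; bystander. Origin: centre of its underside.
Mind the look-alikes: they are no part of the job. There is more than one size of the snowman; the one meant has the size given above.

How it is judged:
By the outcome, as a careful person would: the job done as asked, in the order asked, and still so for the second after the job is handed in, with the robot touching nothing.
It also fails if it takes over 45 s, if anything falls off the work surface, if the arm or the gripper's body presses on something with over 40 N, if the wrist force passes 120 N, or if a joint passes its speed limit or range.

### The arm

A 6-joint arm with a two-finger parallel gripper is mounted at the origin on a cart in front of the work surface, level with it; the furniture and walls round the work are solid. World frame = base frame: x ahead of the robot, y to its left, z up, the work surface at z = 0. Lengths are in m, angles in degrees, forces in N, time in s.
With the tool pointing down it reaches from about 0.275 to 0.975 m from the base axis. Payload 8.4 kg.
Tool frame: the origin (TCP) lies on the front face of the gripper's body, between the roots of the fingers; the fingertips stand 88 mm ahead of it and the grasp point (between the pads) lies 69 mm ahead of it; z points along the fingers, y is the line along which they close (so a half turn about z gives the same grasp; the last joint's range is limited). The gripper opens to 92 mm and grips with 3 to 60 N. Pads are 20 mm wide; open, the fingers measure 128 mm over their backs; the gripper's body (75 mm by 189 mm) begins 69 mm behind the grasp point.
Start: joints at [66.956, 20.225, 93.587, -0, 66.188, -0.138], TCP at [0.243, 0.576, 0.303] pointing down, gripper open.
Joint ranges: [-150.9, 150.9], [-52.94, 120.26], [3.33, 152.33], [-74.26, 254.26], [0, 154.13], [-172.89, 172.89]. Speed limits (degrees/s): [127.2, 127.2, 159.86, 180, 180, 180].

### API

Orientations are given as a 3x3 rotation matrix whose columns are the frame's x, y, z axes.
In Python, from cell import * gives the robot as it stands.
- The arm moves only by the shell command python3 -m inch 'ROWS'. ROWS is rows parted by semicolons, their numbers by spaces, 1 to 8 of them, each of 7 numbers: a rotation vector rx, ry, rz in degrees, then dx, dy, dz in m, then the opening from 0.0 (shut) to 1.0 (fully open); each row is the pose to reach, as a shift and turn from the pose commanded when the command began, along the tool's axes at that moment; what a row does not reach only later rows make up. A row lasts 1/12 s, in which the tool goes at most 0.0417 m and 7.16 degrees, less where a joint would pass 70% of its speed; a pose out of reach is approached as far as the arm can. The fingers move at their own pace and stop on an object; the grip force is fixed at half the most. Time passes only in rows, so rows that do not move let the fingers close. It prints the time, the measured TCP pose, the force, the opening and the grip force at its end.
- state(): the state, without advancing time (a new reading comes with each control period).
- read_camera(name): name is "scene" or "top" or "wrist"; returns the picture (480x640x3 uint8, red, green, blue); there is no depth.
- get_calibration(name): a dict with "fx", "fy", "cx", "cy" (pixels), "k1" (the pictures are not rectified: a ray, as slopes to the right and down, at radius r is drawn at 1 + k1 r^2 times it, then the intrinsics apply), "world_to_cam" (4x4, takes a point from world to camera coordinates); the wrist camera has in their place "tool_from_camera" (4x4, takes a point from camera to tool coordinates, whose origin is the TCP and whose axes are the flange's). Camera axes: x right, y down, z forward; pixel columns grow to the right and rows downward; lengths in m; the calibration is good to about 2 mm. A picture is of the moment at which its call begins: read the wrist's pose just before it. get_calibration takes no time and is no camera call.
- sign_off(): hands the job in; it is judged then, once.
Trained networks look in the newest picture that a camera, given by its name, has taken for a name from the list of things; names that differ only in an ending like _2 or _b are one class to them, and where a whole thing is asked for, a point or a joint stands for the part that bears it (a point fixed in the world has none). Each returns a list of dicts, best first, with "score" (0 to 1); they miss things now and then, are a little off and sometimes report something else, mostly with a low value. They report only what shows in the picture. A call takes as long as a camera call. They do not tell look-alikes from the thing itself.
- outline_of(name, camera): "pixels" (480x640 bool, what is visible of it) and "box" ([centre column, centre row, width, height] in pixels, round what is visible of it).
The state is a dict: "t": time; "q": joint angles; "joint_vel": joint speeds; "effort": joint torques, N m; "tool_pos": TCP position; "tool_rot": TCP orientation; "wrist_force": force on the tool from outside, world axes, zero at the start; "moment": the same for the moment, N m; "gripper_width": opening from 0.0 (shut) to 1.0 (fully open); "gripper_force": force on a finger pad.
Only numpy, scipy, OpenCV 4.12 (cv2) and the standard library are available. Lean on these libraries where they do the work, as an engineer would, in place of code of your own. Each camera call takes 0.05 s, during which the arm holds its last target. There are 200 camera calls.

## Working session

There is one attempt and no reset: what is moved stays moved. The work goes in short steps, Python scripts to look and compute and a shell command to move; the robot and the scene stay as the last step left them, time stands still between calls to the robot, and variables do not carry over. Pictures are saved under pics/ and viewed, at most 10 in all, crops included, and the job is handed in when it is done.

```bash
mkdir -p pics
cat > h.py <<'E'
from cell import *
import numpy as np, cv2
def ray(cam,u,v):
    c=get_calibration(cam); xd,yd=(u-c["cx"])/c["fx"],(v-c["cy"])/c["fy"]
    x,y=xd,yd
    for _ in range(20):
        s=1+c["k1"]*(x*x+y*y); x,y=xd/s,yd/s
    d=np.array([x,y,1.])
    if cam=="wrist":
        s=state(); R=np.array(s["tool_rot"]); p=np.array(s["tool_pos"]); T=np.array(c["tool_from_camera"])
        return p+R@T[:3,3], R@T[:3,:3]@d
    W=np.array(c["world_to_cam"]); return -W[:3,:3].T@W[:3,3], W[:3,:3].T@d
def at_z(cam,u,v,z):
    o,d=ray(cam,u,v); return o+d*(z-o[2])/d[2]
def proj(cam,p):
    c=get_calibration(cam); W=np.array(c["world_to_cam"]); q=W[:3,:3]@p+W[:3,3]; x,y=q[:2]/q[2]; s=1+c["k1"]*(x*x+y*y)
    return c["cx"]+c["fx"]*x*s, c["cy"]+c["fy"]*y*s
def save(cam,name):
    im=read_camera(cam); cv2.imwrite("pics/"+name,cv2.cvtColor(im,cv2.COLOR_RGB2BGR)); return im
E
python3 - <<'E'
from h import *
s=state(); print(s["t"],s["tool_pos"],np.round(s["tool_rot"],3).tolist())
for c in("top","scene"):
    save(c,c+"0.png"); o,d=ray(c,320,240); print(c,o.round(3),d.round(3))
    for n in("snowman","plinth","walnut_1","cutter_star"):
        for r in outline_of(n,c): print(c,n,round(r["score"],2),np.round(r["box"],1), at_z(c,*r["box"][:2],.04).round(3))
E
```

```text
0.0 [0.24313428 0.57534751 0.30193009] [[-0.921, 0.389, -0.001], [0.389, 0.921, -0.001], [0.0, -0.001, -1.0]]
top [0.42  0.15  0.948] [ 0.077 -0.011 -0.997]
top snowman 0.62 [384.2 255.7  16.7  14.3] [0.467 0.046 0.04 ]
top snowman 0.56 [314.2 247.6  19.6  23.1] [0.479 0.148 0.04 ]
top plinth 0.84 [304.1 259.2  56.1  60.9] [0.462 0.163 0.04 ]
top plinth 0.53 [369.6 213.4  24.6  21.6] [0.529 0.067 0.04 ]
top walnut_1 0.61 [370.4 211.6  27.1  23.7] [0.532 0.066 0.04 ]
top walnut_1 0.55 [321.  342.1  25.6  26.1] [0.343 0.138 0.04 ]
top cutter_star 0.74 [228.4 234.   33.3  34.6] [0.498 0.273 0.04 ]
scene [ 0.149 -0.391  0.605] [ 0.426  0.608 -0.67 ]
scene snowman 0.97 [297.5 225.6  18.7  36.3] [0.499 0.176 0.04 ]
scene snowman 0.68 [329.1 285.2   9.   24. ] [0.458 0.029 0.04 ]
scene plinth 0.93 [284.9 248.1  50.1  50.4] [0.45  0.141 0.04 ]
scene walnut_1 0.76 [353.1 265.   18.   25.6] [0.515 0.041 0.04 ]
scene cutter_star 0.66 [270.9 209.3  24.7  26.4] [0.486 0.244 0.04 ]
```

View pics/top0.png

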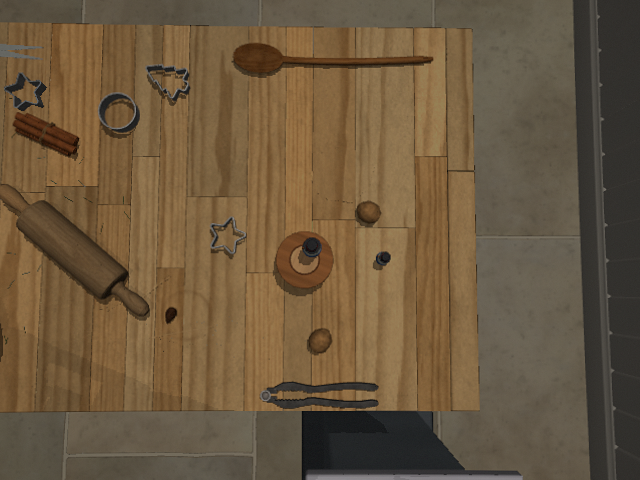

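View pics/scene0.png

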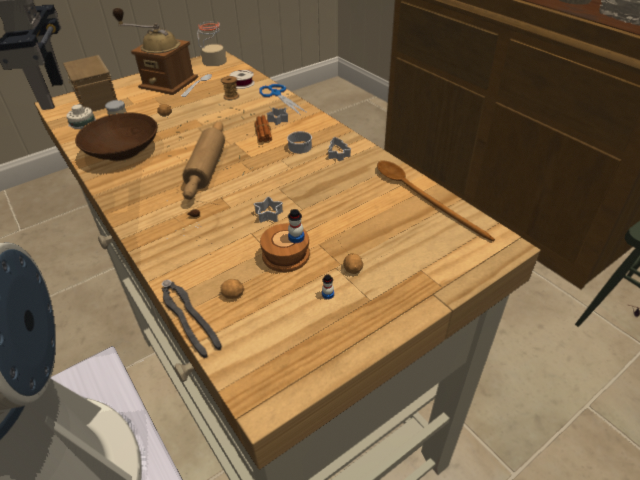

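Two snowmen are visible. One stands on the plinth, at top (312,247) and scene (297,226). A smaller one stands on the bare table, at top (384,256) and scene (329,285). The one on the plinth fits because it is larger and stands off-centre there. I'll check that in a crop.

Run:
```python
from h import *
im=cv2.imread("pics/scene0.png"); cv2.imwrite("pics/crop0.png",cv2.resize(im[195:310,240:380],None,fx=5,fy=5,interpolation=cv2.INTER_CUBIC))
print(np.round(get_calibration("wrist")["tool_from_camera"],3), {k:v for k,v in get_calibration("wrist").items() if k!="tool_from_camera"})
print("hat top",at_z("top",313,244,.098), "plinth top",at_z("top",304,259.5,.035))
print("foot scene",at_z("scene",296,241,.043))
# heights: base pixel -> ground point, then head pixel height
for n,base,top,z0 in(("A",(296,243),(295.5,209),.04),("B",(328,298),(328,275),0)):
    p=at_z("scene",*base,z0)
    h=[proj("scene",p+[0,0,q])[1] for q in np.arange(0,.08,.002)]
    print(n,p,"height",.002*np.argmin(abs(np.array(h)-top[1])))
```

```text
[[-0.001 -0.963 -0.268  0.075]
 [ 1.    -0.001  0.     0.001]
 [-0.    -0.268  0.963 -0.082]
 [ 0.     0.     0.     1.   ]] {'fx': 382.28320077488195, 'fy': 382.28320077488195, 'cx': 317.2664374742218, 'cy': 239.78710155173349, 'k1': -0.04273041886627331}
hat top [0.47983056 0.15001215 0.098     ] plinth top [0.46149072 0.1630442  0.035     ]
foot scene [0.47252013 0.14150536 0.043     ]
A [0.47143559 0.14018834 0.04      ] height 0.074
B [0.46170513 0.03792383 0.        ] height 0.054
```

View pics/crop0.png

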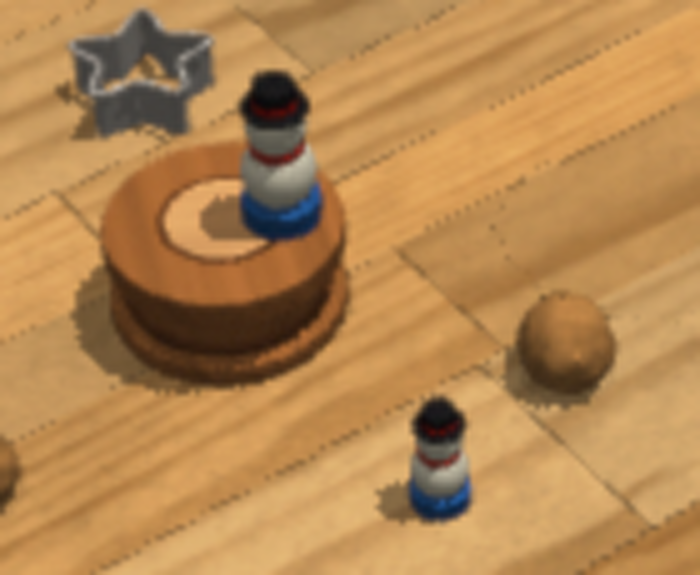

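The crop shows the plinth snowman's foot near crop (281,222), outside the middle of the ring on the plinth's near right edge. The table one is clearly smaller, about 0.7 of the size, so the plinth one is the target. Next I move the hand behind it (+x, -y side), turn it so tool x points along the push, and set the fingertips about 14 mm apart as a cradle.

```bash
python3 -m inch '0 0 35 -0.406 -0.328 0.07 0.15;0 0 35 -0.406 -0.328 0.07 0.15;0 0 35 -0.406 -0.328 0.07 0.15;0 0 35 -0.406 -0.328 0.07 0.15;0 0 35 -0.406 -0.328 0.07 0.15;0 0 35 -0.406 -0.328 0.07 0.15;0 0 35 -0.406 -0.328 0.07 0.15;0 0 35 -0.406 -0.328 0.07 0.15'
python3 - <<'E'
from h import *
s=state(); print(s["tool_pos"],np.round(s["tool_rot"],3).tolist())
R=np.array(s["tool_rot"]);print("to go tool", R.T@(np.array([.490,.115,.23])-s["tool_pos"]), "x angle",np.degrees(np.arctan2(R[1,0],R[0,0])))
E
```

```text
t: 1.17
tool_pos: [0.3997, 0.2827, 0.2585]
tool_rot: [[-0.532, 0.847, 0.001], [0.847, 0.532, 0.0], [0.0, 0.001, -1.0]]
wrist_force: [0.5, 0.8, -0.1]
gripper_width: 0.441
gripper_force: 0.0
[0.39974898 0.28270367 0.25845861] [[-0.532, 0.847, 0.001], [0.847, 0.532, 0.0], [0.0, 0.001, -1.0]]
to go tool [-0.19002333 -0.01271603  0.02844467] x angle 122.1085828534631
```

```bash
python3 -m inch '0 0 0 -0.19 -0.013 0.028 0.15;0 0 0 -0.19 -0.013 0.028 0.15;0 0 0 -0.19 -0.013 0.028 0.15;0 0 0 -0.19 -0.013 0.028 0.15;0 0 0 -0.19 -0.013 0.028 0.15;0 0 0 -0.19 -0.013 0.028 0.15'
python3 - <<'E'
from h import *
s=state(); im=save("wrist","w1.png")
for n in("snowman","plinth"):
    for r in outline_of(n,"wrist"): print(n,round(r["score"],2),np.round(r["box"],1), at_z("wrist",*r["box"][:2],.04).round(4))
E
```

```text
t: 1.67
tool_pos: [0.4908, 0.1129, 0.2299]
tool_rot: [[-0.528, 0.849, 0.0], [0.849, 0.528, -0.001], [-0.001, -0.0, -1.0]]
wrist_force: [-0.7, -0.0, 0.2]
gripper_width: 0.15
gripper_force: 0.0
snowman 0.92 [251.7 285.8  27.4  36.4] [0.4668 0.059  0.04  ]
snowman 0.77 [337.4 191.7  41.1  47.2] [0.4835 0.1546 0.04  ]
```

View pics/w1.png

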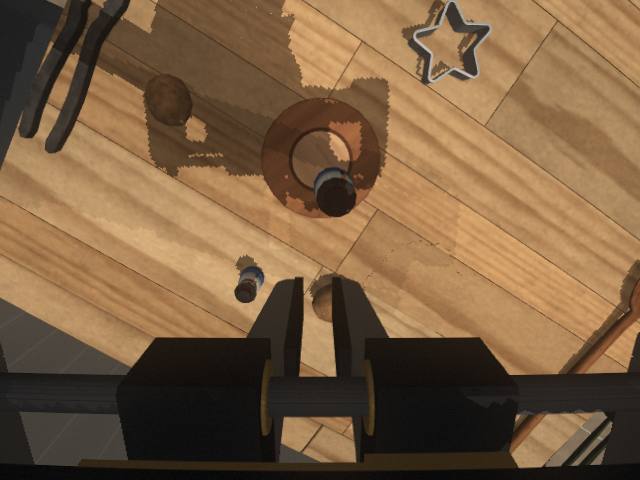

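The wrist view shows the ring centred near (322,159), the snowman's hat near (336,200) and its blue foot showing from about (318,172) to (355,180). The fingertips, near (292,280) and (340,280), are well clear. I'll refine these from colour.

Run:
```python
from h import *
im=cv2.imread("pics/w1.png")
cv2.imwrite("pics/crop1.png",cv2.resize(im[90:230,250:395],None,fx=4,fy=4,interpolation=cv2.INTER_CUBIC))
print("ring", at_z("wrist",321.5,158.5,.04)); print("plinth edge L/R/T",[at_z("wrist",*p,.038).round(4) for p in((262,158),(380,158),(321,98))])
print("hat",at_z("wrist",336,200,.098))
```

```text
ring [0.46107267 0.1692273  0.04      ]
plinth edge L/R/T [array([0.4253, 0.1472, 0.038 ]), array([0.496 , 0.1914, 0.038 ]), array([0.4393, 0.2033, 0.038 ])]
hat [0.47792904 0.15672174 0.098     ]
```

View pics/crop1.png

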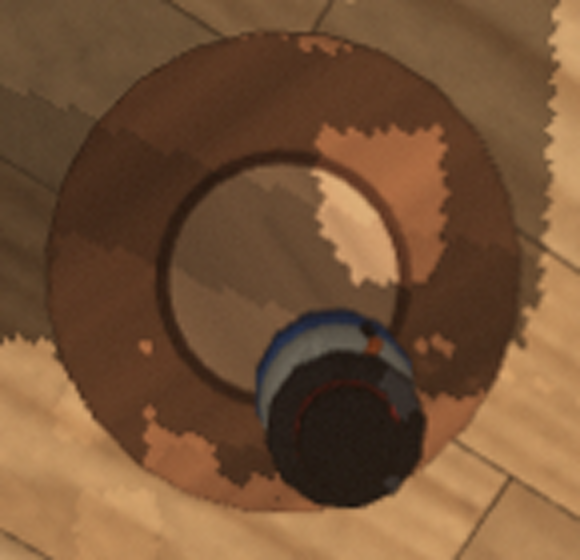

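Run:
```python
from h import *
s=state(); R=np.array(s["tool_rot"]); p=np.array(s["tool_pos"])
for n,u,v,z in(("ring",321,158.7,.04),("foot",333.7,187,.049),("hat",336.5,196.5,.097)):
    q=at_z("wrist",u,v,z); print(n,q.round(4),"tool",(R.T@(q-p)).round(4))
# fingertips check: tips at tool z .088 -> world z
print(at_z("wrist",292,280,p[2]-.088),at_z("wrist",340,280,p[2]-.088))
```

```text
ring [0.4608 0.1689 0.04  ] tool [0.0592 0.0039 0.1904]
foot [0.4781 0.1577 0.049 ] tool [0.0406 0.0126 0.1814]
hat [0.4772 0.1584 0.097 ] tool [0.0417 0.0122 0.1334]
[0.47511953 0.11848187 0.1423955 ] [0.49451654 0.13060317 0.1423955 ]
```

```bash
python3 -m inch '0 0 -25 0.011 0.029 0 0.15;0 0 -25 0.011 0.029 0 0.15;0 0 -25 0.011 0.029 0 0.15;0 0 -25 0.011 0.029 0 0.15;0 0 -25 0.011 0.029 0.04 0.15;0 0 -25 0.011 0.029 0.07 0.15;0 0 -25 0.011 0.029 0.085 0.15;0 0 -25 0.011 0.029 0.085 0.15'
python3 - <<'E'
from h import *
s=state(); R=np.array(s["tool_rot"]); p=np.array(s["tool_pos"]); save("wrist","w2.png")
for n,q in (("ring",[.4608,.1689,.04]),("foot",[.4781,.1577,.04])): print(n,(R.T@(np.array(q)-p)).round(4))
E
```

```text
t: 2.48
tool_pos: [0.5053, 0.1422, 0.1426]
tool_rot: [[-0.841, 0.542, -0.005], [0.542, 0.841, -0.001], [0.004, -0.004, -1.0]]
wrist_force: [-0.7, 0.3, 1.0]
gripper_width: 0.149
gripper_force: 0.0
ring [ 0.0515 -0.0013  0.1028]
foot [ 0.0309 -0.0013  0.1027]
```

View pics/w2.png

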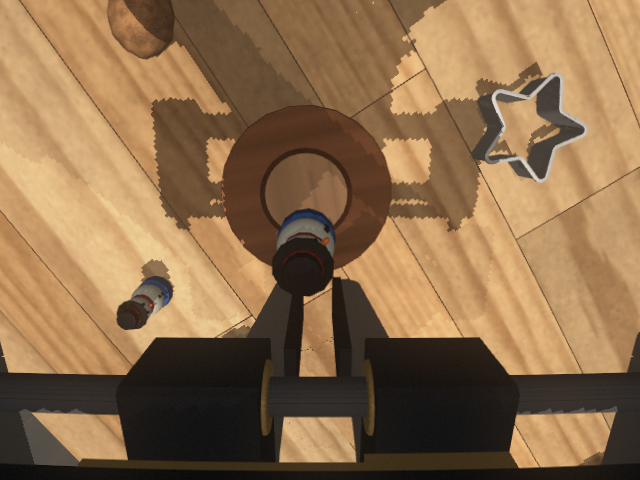

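The view shows the ring centre near (306,192) and the foot centre near (306,235). Foot, ring and push axis line up, but the finger gap at column 317 sits a few mm to one side.

Run:
```python
from h import *
im=cv2.imread("pics/w2.png")
hsv=cv2.cvtColor(im,cv2.COLOR_BGR2HSV); m=cv2.inRange(hsv,(100,90,30),(130,255,255)); m[:150]=0;m[270:]=0;m[:,:260]=0;m[:,350:]=0
ys,xs=np.nonzero(m); print("blue cols",xs.min(),xs.max(),"rows",ys.min(),ys.max())
s=state(); R=np.array(s["tool_rot"]); p=np.array(s["tool_pos"]); print(s["t"],p)
f=lambda u,v,z:(R.T@(at_z("wrist",u,v,z)-p)).round(4)
print("ring inner L,R,T",f(264,192,.04),f(348.5,192,.04),f(306,151,.04))
print("plinth L,R,T",f(222.5,190,.039),f(391.5,190,.039),f(306,105,.039))
print("foot L,R,top",f(xs.min(),230,.05),f(xs.max(),230,.05),f(306,ys.min(),.05),"hat",f(302,272,.098))
```

```text
blue cols 278 334 rows 210 240
2.5333 [0.506429   0.14230362 0.14435919]
ring inner L,R,T [ 0.048  -0.0247  0.1045] [0.0479 0.0167 0.1044] [ 0.0676 -0.0039  0.1045]
plinth L,R,T [ 0.0489 -0.0454  0.1056] [0.0488 0.038  0.1054] [ 0.0886 -0.0038  0.1056]
foot L,R,top [ 0.0313 -0.0173  0.0945] [0.0313 0.0094 0.0944] [ 0.0409 -0.0039  0.0945] hat [ 0.0278 -0.0041  0.0464]
```

```bash
python3 -m inch '0 0 0 -0.008 -0.004 0 0.15;0 0 0 -0.008 -0.004 0 0.15;0 0 0 -0.008 -0.004 0.006 0.15;0 0 0 -0.008 -0.004 0.011 0.15;0 0 0 -0.008 -0.004 0.011 0.15;0 0 0 -0.008 -0.004 0.011 0.15'
python3 - <<'E'
from h import *
s=state();print(s["tool_pos"]); save("wrist","w3.png")
im=cv2.imread("pics/w3.png"); cv2.imwrite("pics/w3c.png",cv2.resize(im[80:340,180:440],None,fx=2,fy=2))
E
```

```text
t: 3.03
tool_pos: [0.5122, 0.1335, 0.1343]
tool_rot: [[-0.839, 0.543, -0.0], [0.543, 0.839, -0.0], [0.0, -0.0, -1.0]]
wrist_force: [0.3, 0.2, 0.3]
gripper_width: 0.15
gripper_force: 0.0
[0.51219341 0.13351328 0.13425631]
```

View pics/w3c.png

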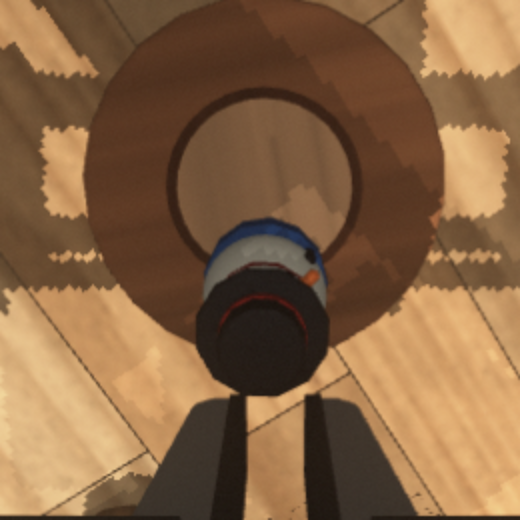

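The crop shows the foot and ring centred at crop column 265 and the finger gap at 274, about 2.5 mm off. The tips are clear of the foot. I'll shift sideways 2.5 mm and advance gently.

```bash
cat > m.py <<'E'
from h import *
import sys
s=state(); R=np.array(s["tool_rot"]); p=np.array(s["tool_pos"]); im=cv2.cvtColor(save("wrist",sys.argv[1]),cv2.COLOR_RGB2BGR)
f=lambda u,v,z:(R.T@(at_z("wrist",u,v,z)-p)).round(4)
hsv=cv2.cvtColor(im,cv2.COLOR_BGR2HSV); m=cv2.inRange(hsv,(100,90,30),(130,255,255)); m[:120]=0;m[300:]=0;m[:,:250]=0;m[:,380:]=0
m=cv2.morphologyEx(m,cv2.MORPH_OPEN,np.ones((2,2)))
ys,xs=np.nonzero(m); a,b,t=xs.min(),xs.max()+1,ys.min(); c=(a+b)/2
foot=f(c,t,.05)-[.014,0,0]
r=outline_of("plinth","wrist"); out=""
if r:
    P=r[0]["pixels"]; yy,xx=np.nonzero(P); top=yy.min(); L,Rr=xx.min(),xx.max()+1
    pl=f((L+Rr)/2,top,.04)-[.042,0,0]; out=f"plinth {pl} cols {L} {Rr} top {top} score {r[0]['score']:.2f}"
print("t",s["t"],"pos",p.round(4),"foot",foot,"w mm",1e3*(f(b,t+15,.05)-f(a,t+15,.05))[1],out)
if r: print("foot->axis mm",1e3*(pl-foot)[:2])
E
python3 -m inch '0 0 0 0 -0.0025 0 0.15;0 0 0 0.002 -0.0025 0 0.15;0 0 0 0.004 -0.0025 0 0.15;0 0 0 0.006 -0.0025 0 0.15;0 0 0 0.007 -0.0025 0 0.15;0 0 0 0.008 -0.0025 0 0.15;0 0 0 0.008 -0.0025 0 0.15'; python3 m.py w4.png
```

```text
t: 3.67
tool_pos: [0.5041, 0.136, 0.1344]
tool_rot: [[-0.84, 0.543, -0.0], [0.543, 0.84, 0.0], [0.0, -0.0, -1.0]]
wrist_force: [0.1, 0.4, 1.1]
gripper_width: 0.152
gripper_force: 0.0
t 3.6667 pos [0.5041 0.136  0.1344] foot [0.0293 0.0018 0.0844] w mm 26.000000000000004 plinth [0.049  0.0014 0.0944] cols 228 406 top 97 score 0.75
foot->axis mm [19.7 -0.4]
```

```bash
python3 -m inch '0 0 0 0.002 0.0005 0 0.15;0 0 0 0.0035 0.0005 0 0.15;0 0 0 0.005 0.0005 0 0.15;0 0 0 0.0065 0.0005 0 0.15;0 0 0 0.008 0.0005 0 0.15;0 0 0 0.0095 0.0005 0 0.15;0 0 0 0.011 0.0005 0 0.15;0 0 0 0.012 0.0005 0 0.15'; python3 m.py w5.png
```

```text
t: 4.43
tool_pos: [0.4944, 0.1429, 0.1344]
tool_rot: [[-0.84, 0.543, 0.0], [0.543, 0.84, 0.0], [-0.0, 0.0, -1.0]]
wrist_force: [0.2, -0.2, 0.7]
gripper_width: 0.151
gripper_force: 0.2
t 4.4333 pos [0.4944 0.1429 0.1344] foot [0.0218 0.0019 0.0844] w mm 25.9 plinth [0.0374 0.0009 0.0944] cols 228 404 top 125 score 0.56
foot->axis mm [15.6 -1. ]
```

```bash
python3 -m inch '0 0 0 0.0015 0 0 0.15;0 0 0 0.003 0 0 0.15;0 0 0 0.0045 0 0 0.15;0 0 0 0.006 0 0 0.15;0 0 0 0.0075 0 0 0.15;0 0 0 0.009 0 0 0.15;0 0 0 0.0105 0 0 0.15;0 0 0 0.011 0 0 0.15'; python3 m.py w6.png
```

```text
t: 5.2
tool_pos: [0.485, 0.1489, 0.1344]
tool_rot: [[-0.84, 0.543, -0.0], [0.543, 0.84, -0.0], [0.0, -0.0, -1.0]]
wrist_force: [-0.5, -0.2, 0.6]
gripper_width: 0.15
gripper_force: 0.2
t 5.2 pos [0.485  0.1489 0.1344] foot [0.0225 0.002  0.0844] w mm 25.8 plinth [0.0277 0.0011 0.0944] cols 229 404 top 147 score 0.83
foot->axis mm [ 5.2 -0.9]
```

View pics/w6.png

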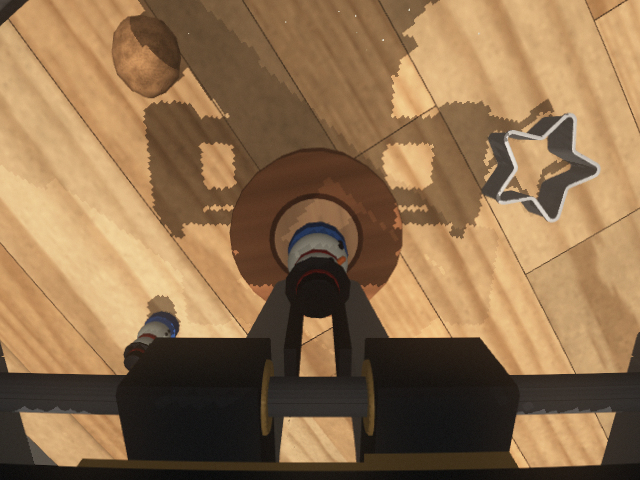

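The snowman is upright in the cradle. The foot's front edge is at row 222 and the ring's inner edge at row 198, so about 5 mm is left.

```bash
python3 -m inch '0 0 0 0.0015 0 0 0.15;0 0 0 0.003 0 0 0.15;0 0 0 0.004 0 0 0.15;0 0 0 0.005 0 0 0.15;0 0 0 0.0055 0 0 0.15;0 0 0 0.0055 0 0 0.15'; python3 m.py w7.png
```

```text
t: 5.8
tool_pos: [0.4805, 0.1518, 0.1344]
tool_rot: [[-0.84, 0.543, -0.0], [0.543, 0.84, -0.0], [0.0, -0.0, -1.0]]
wrist_force: [0.3, 0.3, -0.2]
gripper_width: 0.147
gripper_force: 0.1
t 5.8 pos [0.4805 0.1518 0.1344] foot [0.0225 0.0017 0.0844] w mm 25.3 plinth [0.0233 0.0009 0.0944] cols 230 402 top 157 score 0.67
foot->axis mm [ 0.8 -0.8]
```

Centred to about 1 mm. I'll back away slowly, then rise and check.

```bash
python3 -m inch '0 0 0 -0.002 0 0 0.15;0 0 0 -0.006 0 0 0.15;0 0 0 -0.015 0 0 0.15;0 0 0 -0.028 0 0 0.15;0 0 0 -0.035 0 0 0.15;0 0 0 -0.035 0 -0.03 0.15;0 0 0 -0.035 0 -0.06 0.15;0 0 0 -0.035 0 -0.06 0.15' && python3 -m inch '0 0 0 -0.01 0 -0.02 0.15;0 0 0 -0.01 0 -0.02 0.15;0 0 0 -0.01 0 -0.02 0.15;0 0 0 -0.01 0 -0.02 0.15'; python3 m.py w8.png
python3 - <<'E'
from h import *
im=cv2.cvtColor(save("scene","s8.png"),cv2.COLOR_RGB2BGR)[195:310,215:365]
w=cv2.imread("pics/w8.png")[60:300,190:440]
cv2.imwrite("pics/final.png",np.hstack([cv2.resize(im,(500,383),interpolation=2),cv2.resize(w,(300,383),interpolation=2)]))
a=[]
for n in("plinth","walnut_1","cutter_star"):
    read_camera("top")
    for r in outline_of(n,"top"): print(n,round(r["score"],2),np.round(r["box"],1))
E
```

```text
t: 6.57
tool_pos: [0.5133, 0.1327, 0.1989]
tool_rot: [[-0.839, 0.544, 0.007], [0.544, 0.839, 0.002], [-0.005, 0.005, -1.0]]
wrist_force: [1.3, 0.6, -0.1]
gripper_width: 0.15
gripper_force: 0.0
t: 6.9
tool_pos: [0.5182, 0.127, 0.2135]
tool_rot: [[-0.839, 0.544, -0.001], [0.544, 0.839, -0.0], [0.001, -0.001, -1.0]]
wrist_force: [-1.0, -0.3, -1.1]
gripper_width: 0.155
gripper_force: 0.0
plinth 0.94 [318.8 257.2  32.7  56.3]
cutter_star 0.56 [227.8 235.1  37.5  35.3]Traceback (most recent call last):
  File "m.py", line 7, in <module>
    ys,xs=np.nonzero(m); a,b,t=xs.min(),xs.max()+1,ys.min(); c=(a+b)/2
                               ~~~~~~^^
    return umr_minimum(a, axis, None, out, keepdims, initial, where)
ValueError: zero-size array to reduction operation minimum which has no identity
```

View pics/final.png

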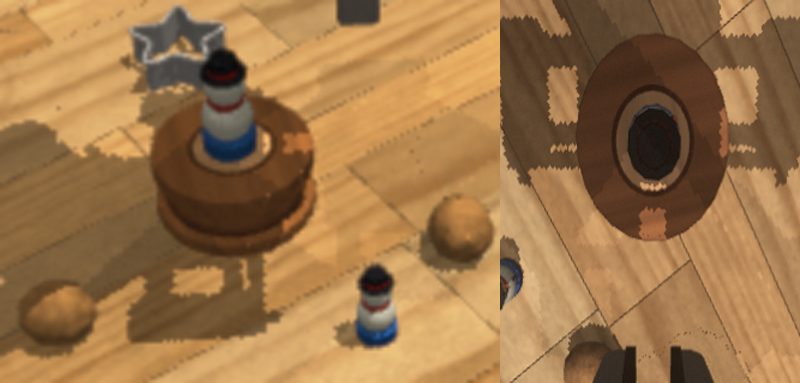

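The snowman stands upright inside the ring, with its blue foot clear of the ring all round. The hand is well away and the walnuts, cutter and plinth look undisturbed, so I'm handing in.

```bash
python3 -c "from cell import *; print(sign_off())"
```

```text
the job is handed in; nothing more can be done
None
```

The job is handed in: the snowman stands upright on the plinth, its foot inside the ring and about 1 mm off the axis, with the hand clear and the plinth, walnuts and cutter apparently undisturbed.

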